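Clear the label and hold the scanner on it

ROBOT

A 6-joint arm with a two-finger parallel gripper is mounted at the origin on the work surface. World frame = base frame: x ahead of the robot, y to its left, z up, the work surface at z = 0. Lengths are in m, angles in rad, forces in N, time in s.
With the tool pointing down it reaches from about 0.325 to 0.925 m from the base axis. Payload 3.1 kg.
Tool frame: the origin (TCP) lies between the finger pads; the fingertips stand 17 mm ahead of it and the grasp point (between the pads) lies 2 mm behind it; z points along the fingers, y is the line along which they close (so a half turn about z gives the same grasp; the last joint's range is limited). The gripper opens to 85 mm and grips with 20 to 120 N. Pads are 22 mm wide; open, the fingers measure 114 mm over their backs; the gripper's body (76 mm by 85 mm) begins 54 mm behind the grasp point. The pads swing forward as they close: fully open they stand 13 mm farther back than shut.
Start: joints at [1.042, 0.217, 1.613, -0, 1.311, -0.112], TCP at [0.253, 0.572, 0.248] pointing down, gripper open.
Joint ranges: [-2.75, 2.75], [-0.78, 2.1], [0.31, 2.55], [-1.13, 4.27], [0.13, 2.63], [-2.58, 2.58]. Speed limits (rad/s): [2.79, 2.79, 3.14, 3.14, 3.14, 3.14].

INTERFACE

Orientations are given as a unit quaternion [x, y, z, w].
In Python, from rig import * gives the robot as it stands.
- The arm moves only by the shell command python3 -m creep 'ROWS' [FORCE]. ROWS is JSON, a list of rows, each a list of 7 numbers: the closure, from 0 (fully open) to 1 (shut), then the shift along the world's x, y, z in m, then the turn, a rotation vector about the world's x, y, z in degrees. A call has 1 to 20 rows; each row is the pose to reach, as a shift and turn from the pose commanded when the call began; what a row does not reach only later rows make up. A row lasts 1/10 s, in which the tool goes at most 50 mm and 8.59 degrees, less where a joint would pass 70% of its speed; a pose out of reach is approached as far as the arm can. A call with a gripper value outside its range is refused whole. The fingers move at their own pace and stop on an object; FORCE is the grip in N (left out, the last holds). Time passes only in rows, so rows that repeat a pose let the fingers close. It gives the time, the measured TCP pose, the force, the opening and the grip force at its end, in the units of the state.
- sense(): the state, without advancing time (a new reading comes with each control period).
- capture(name): name is "side" or "top" or "wrist"; returns (picture, depth): 420x560x3 uint8, blue, green, red; 420x560 float32, m along the optical axis (not along the pixel's ray), 0 where there is no reading.
- get_calibration(name): a dict with "mtx" (3x3 intrinsics, pixels), "R" (3x3) and "t" (3): a world point X has camera coordinates R X + t. Camera axes: x right, y down, z forward; pixel columns grow to the right and rows downward; lengths in m; the calibration is good to about 2 mm. The wrist camera is an equidistant fisheye: a pixel r from the principal point sees the ray r / f radians off the axis. A picture is of the moment at which its call begins: read the wrist's pose just before it. get_calibration takes no time and is no camera call; for the wrist camera it gives the pose at the moment of the call.
- hand_in(): hands the job in; it is judged then, once.
The state is a dict: "t": time; "joint_positions": joint angles; "dq": joint speeds; "joint_torque": joint torques, N m; "ee_pos": TCP position; "orientation": TCP orientation; "wrist_force": force on the tool from outside, world axes, zero at the start; "moment": the same for the moment, N m; "width": finger opening in m; "grip_force": force on a finger pad.
Only numpy, scipy, OpenCV 4.12 (cv2) and the standard library are available. Lean on these libraries where they do the work, as an engineer would, in place of code of your own. Each camera call takes 0.05 s, during which the arm holds its last target. There are 200 camera calls.

TASK

Book in the carton that has just come to the parts counter. Put the two crumpled balls of packing paper that lie on its label into the waste bin, then draw the hand scanner up out of its cradle, tip it nose-down by about 45 degrees or more and hold it still in the air, its window about 12 cm from the label and its beam on the label's middle. Finish while still holding the scanner there, clear of the carton, cradle and bin, and leave the other things on the counter and on the carton where they are.

Things in the scene. Friction and masses are not known exactly. Their poses are not given: they have to be found in the camera images.
- carton: brown taped goods carton on the counter, 190 (x) x 280 (y) x 100 mm high, heavy: it does not move. Origin: centre of its underside; z up
- label (a point): middle of the white bar-code label, 70 (carton x) x 100 mm (carton y), stuck flat on the carton's top, 100 mm above the counter; it lies 30 mm off the top's centre towards the carton's -y. Axes as the carton's, z up
- ball1_mid (a point): crumpled off-white packing-paper ball lying on the carton's label; light, lumpy, nearly round, 53 mm across and 45 mm high as it lies; this point is its middle
- ball2_mid (a point): crumpled off-white packing-paper ball lying on the carton's label; light, lumpy, nearly round, 49 mm across and 41 mm high as it lies; this point is its middle
- bin: open grey plastic waste bin standing on the counter, 200 (x) x 160 (y) mm outside, rim 110 mm high, walls and floor 5 mm, fixed. Origin: centre of its underside; z up. It stands on one side of the carton, the scanner's cradle on the other
- cradle: black charging cradle screwed to the counter: a base 135 x 100 x 20 mm with an upright rectangular pocket open at the top (outside 51 x 45 mm, rim 75 mm above the counter, floor at 24 mm, so 51 mm deep). Origin: underside, below the pocket's middle; z up
- scanner: cordless hand bar-code scanner, 0.15-0.25 kg, standing loose in the pocket (1.5 mm play); draw it straight up over 51 mm to clear. Origin: middle of the handle's foot, 24 mm above the counter; z up the handle, nose and beam along -x. Handle 36 (x) x 30 (y) mm; head z 102 to 150, x -62 (nose) to +46 (back), flat sides 46 mm apart from x -18 to +34, nose flaring to 64 wide
- head (a point): the good place to grip the scanner: middle of its head between the flat sides (46 mm apart along scanner y), at scanner (6, 0, 126) mm, 24 mm below the head's top. Axes as the scanner's
- window (a point): middle of the scanner's reading window on the front of its nose, at scanner (-63, 0, 126) mm; the beam leaves it along scanner -x. Axes as the scanner's
- plug_box: small white box with a blue band, 85 x 26 x 26 mm, lying on the carton's top beside the label, 145 mm from its middle. Leave it where it is. Origin: centre of its underside
- bottle: closed green drink bottle, 86 mm across, 230 mm tall. Leave it where it is. Origin: centre of its underside
- oil_filter: spin-on oil filter, a grey can 76 mm across, 91 mm tall, standing on the counter. Leave it where it is. Origin: centre of its underside
- phone: black mobile phone, 155 x 75 x 9 mm, lying flat. Leave it where it is. Origin: centre of its underside
- diary: blue diary, 150 x 210 x 20 mm, lying flat. Leave it where it is. Origin: centre of its underside
- bearing: ball bearing, 62 mm across, 16 mm thick, lying flat. Leave it where it is. Origin: centre of its underside
- sprocket: toothed chain sprocket, 125 mm across, 7 mm thick, lying flat. Leave it where it is. Origin: centre of its underside
- calculator: black desk calculator, 150 x 100 x 25 mm. Leave it where it is. Origin: centre of its underside

How it is judged:
By the outcome, as a careful person would: the job done as asked, in the order asked, and still so for the second after the job is handed in, while the arm keeps its last pose, push and grip.
It also fails if it takes over 64 s, if anything falls off the work surface, if the arm or the gripper's body presses on something with over 40 N, if the wrist force passes 120 N, or if a joint passes its speed limit or range.

## Working session

There is one attempt and no reset: what is moved stays moved. The work goes in short steps, Python scripts to look and compute and a shell command to move; the robot and the scene stay as the last step left them, time stands still between calls to the robot, and variables do not carry over. Pictures are saved under pics/ and viewed, at most 10 in all, crops included, and the job is handed in when it is done.

```bash
mkdir -p pics; python3 - <<'E'
from rig import *
import cv2,numpy as np
for n in("top","side"):
    p,d=capture(n); cv2.imwrite(f"pics/{n}0.png",p); np.save(f"pics/{n}0.npy",d)
    c=get_calibration(n); np.savez(f"pics/{n}cal.npz",**{k:np.array(c[k]) for k in("mtx","R","t")})
    print(n,c)
print(sense())
E
```

```text
top {'mtx': array([[452.00993127,   0.        , 278.69410493],
       [  0.        , 452.00993127, 211.66153492],
       [  0.        ,   0.        ,   1.        ]]), 'R': array([[ 1.14836278e-02, -9.99931215e-01,  2.38573048e-03],
       [-9.88796038e-01, -1.17107985e-02, -1.48812811e-01],
       [ 1.48830514e-01, -6.50089912e-04, -9.88862506e-01]]), 't': array([-0.00694875,  0.52446473,  1.36360301])}
side {'mtx': array([[526.29910496,   0.        , 283.06708179],
       [  0.        , 526.29910496, 209.32410179],
       [  0.        ,   0.        ,   1.        ]]), 'R': array([[ 0.9065734 , -0.42201663, -0.00516079],
       [-0.22471735, -0.47231363, -0.8523039 ],
       [ 0.35724891,  0.77383577, -0.52302143]]), 't': array([-0.48557807,  0.20480986,  1.09893969])}
{'t': 0.1, 'joint_positions': array([ 1.04180843e+00,  2.17704440e-01,  1.61480825e+00,  9.65057928e-06,
        1.31129358e+00, -1.12199396e-01]), 'dq': array([ 0.00119348, -0.00097557, -0.00471967, -0.00049848, -0.0001638 ,
        0.00012541]), 'joint_torque': array([-1.26066399e-03, -3.98071182e+01, -3.04969919e+01, -1.56465603e-04,
        4.26903993e-03, -6.21017211e-07]), 'ee_pos': array([0.25263252, 0.57088941, 0.24706479]), 'orientation': array([ 2.06890251e-01,  9.78363531e-01, -1.04894602e-03, -3.53213486e-04]), 'wrist_force': array([-0.2350935 , -0.12925875, -0.38064641]), 'moment': array([0.03422564, 0.02561519, 0.0088737 ]), 'grip_force': 0.0, 'width': 0.08543602814788215}
```

View pics/top0.png

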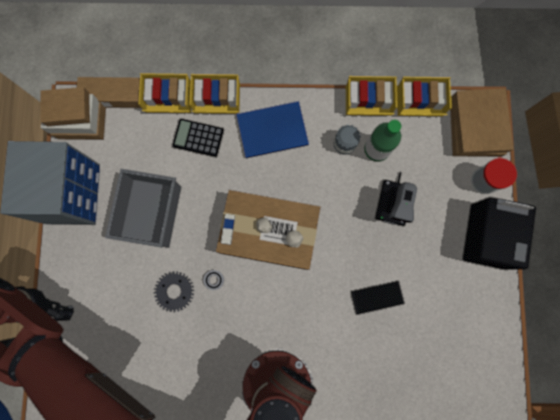

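View pics/side0.png

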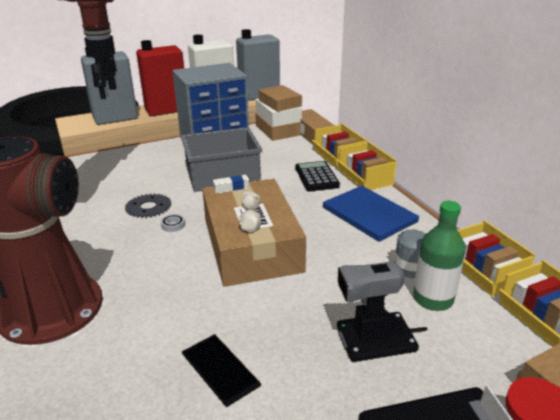

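The top view shows the bin at (143,208), the carton at (270,230), balls at about (264,227) and (293,239), the scanner and cradle at (398,202), and the bottle at (385,140). I'll measure these from the depth data.

```bash
cat >h.py <<'E'
import numpy as np,cv2
def cloud(d,c):
    v,u=np.mgrid[:420,:560]; K=np.array(c["mtx"])
    P=np.stack([(u-K[0,2])/K[0,0]*d,(v-K[1,2])/K[1,1]*d,d],-1)
    W=(P-np.array(c["t"]))@np.array(c["R"]); W[d==0]=np.nan; return W
def rect(p):
    return cv2.minAreaRect((p[:,:2]*1000).astype(np.float32))
E
python3 - <<'E'
from h import *
W={n:cloud(np.load(f"pics/{n}0.npy"),np.load(f"pics/{n}cal.npz")) for n in("top","side")}
img=cv2.imread("pics/top0.png")
T=W["top"]
def sel(r,zlo,zhi,n="top"):
    u0,u1,v0,v1=r; p=W[n][v0:v1,u0:u1].reshape(-1,3); return p[(p[:,2]>zlo)&(p[:,2]<zhi)]
R=(210,330,185,275)
p=sel(R,.09,.106);print("carton",rect(p),np.median(p[:,2]),len(p))
p=sel((205,310,180,290),.09,.106,"side");print("carton side",rect(p),np.median(p[:,2]))
for n,r in(("top",(248,310,210,252)),("side",(230,280,185,240))):
    p=sel(r,.112,.16,n); l=cv2.kmeans((p[:,:2]).astype(np.float32),2,None,(3,50,1e-6),5,cv2.KMEANS_PP_CENTERS)[1].ravel()
    for k in(0,1):
        q=p[l==k]; print(n,"ball",q.mean(0),rect(q),np.percentile(q[:,2],98))
p=sel((205,240,205,250),.112,.14);print("plug",rect(p),np.median(p[:,2]))
p=sel((95,190,160,255),.1,.115);print("bin rim",rect(p))
for n,r in(("top",(370,425,165,235)),("side",(330,430,255,320))):
    p=sel(r,.12,.2,n);print(n,"scan",len(p),rect(p),np.percentile(p[:,2],[5,50,98]))
    q=p[p[:,2]>.165]; print(" top",rect(q),cv2.boxPoints(rect(q)).round())
c=cv2.resize(img[180:260,210:320],None,fx=7,fy=7,interpolation=cv2.INTER_CUBIC);cv2.imwrite("pics/c1.png",c)
c=cv2.resize(img[155:240,360:440],None,fx=7,fy=7,interpolation=cv2.INTER_CUBIC);cv2.imwrite("pics/c2.png",c)
E
```

```text
carton ((465.2270202636719, 30.131729125976562), (281.0395812988281, 191.06167602539062), 80.15983581542969) 0.10153999212438403 5020
carton side ((464.5686950683594, 28.825454711914062), (287.68426513671875, 190.1673126220703), 80.12164306640625) 0.09974537055638959
top ball [0.47026832 0.04260862 0.13377904] ((471.9187927246094, 42.9879150390625), (41.72890853881836, 43.93560791015625), 0.7916173934936523) 0.14504560442967535
top ball [ 0.43360166 -0.04436965  0.13832029] ((434.4037170410156, -44.397666931152344), (45.83782958984375, 48.9182243347168), 2.966150999069214) 0.14830217783204774
side ball [ 0.43090565 -0.05737339  0.13142163] ((432.77008056640625, -50.913204193115234), (43.412071228027344, 43.966888427734375), 38.818904876708984) 0.14439374333127022
side ball [0.46715134 0.03631341 0.1271905 ] ((463.90753173828125, 75.61640930175781), (42.11744689941406, 117.990966796875), 9.74942398071289) 0.13960394325377837
plug ((460.83599853515625, 147.50579833984375), (27.101774215698242, 85.08767700195312), 82.69277954101562) 0.12741254008832645
bin rim ((522.9852905273438, 407.76220703125), (170.41925048828125, 212.7042999267578), 81.42823791503906)
top scan 781 ((541.1552734375, -358.0816345214844), (61.677242279052734, 110.15086364746094), 76.98790740966797) [0.1463765  0.17385981 0.18046771]
 top ((541.5111083984375, -357.93292236328125), (60.777889251708984, 109.50277709960938), 77.92515563964844) [[ 482. -376.]
 [ 589. -399.]
 [ 601. -340.]
 [ 494. -317.]]
side scan 2152 ((590.7156982421875, -354.8167419433594), (220.18360900878906, 77.86753845214844), 2.195817232131958) [0.13439733 0.16678062 0.17585723]
 top ((538.941650390625, -366.48675537109375), (59.63849639892578, 109.87202453613281), 72.73160552978516) [[ 478. -379.]
 [ 583. -411.]
 [ 600. -354.]
 [ 495. -322.]]
```

View pics/c1.png

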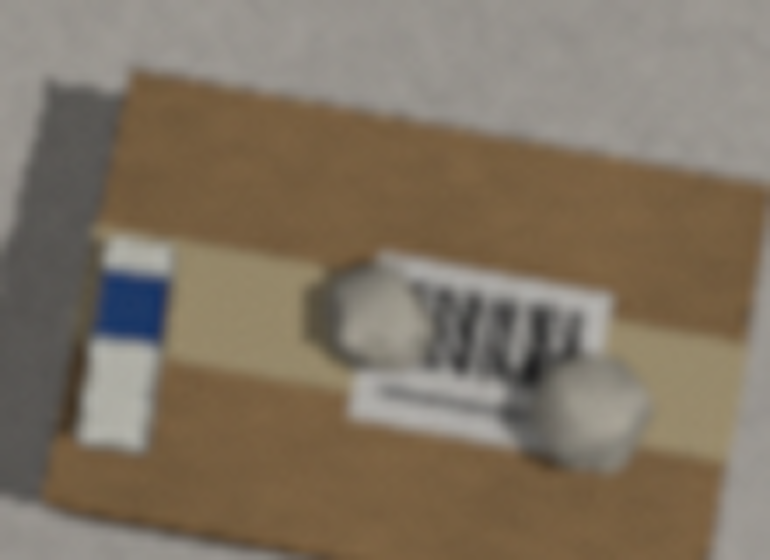

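View pics/c2.png

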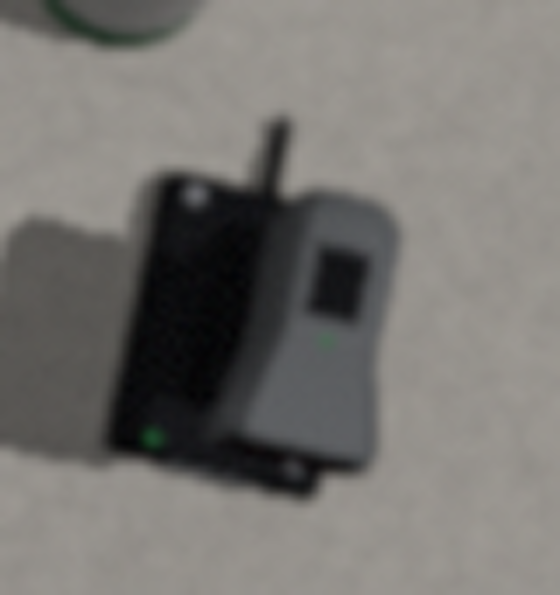

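The crops show ball 2 at the label's left end (375,315 in the crop), ball 1 at its right end (590,410), and the plug box at the far left. The scanner's flared nose points towards the robot (about 300,450 in its crop). That gives ball1 ≈ (.434,-.045), ball2 ≈ (.471,.043), carton yaw −9.8° with the label at (.460,0,.10), bin at (.523,.408) and scanner yaw ≈ −12°. I'll fetch ball 2 first.

```bash
python3 -m creep '[[0,0.218,-0.529,0,0,0,-76],[0,0.218,-0.529,0,0,0,-76],[0,0.218,-0.529,0,0,0,-76],[0,0.218,-0.529,0,0,0,-76],[0,0.218,-0.529,0,0,0,-76],[0,0.218,-0.529,0,0,0,-76],[0,0.218,-0.529,0,0,0,-76],[0,0.218,-0.529,0,0,0,-76],[0,0.218,-0.529,0,0,0,-76],[0,0.218,-0.529,0,0,0,-76],[0,0.218,-0.529,0,0,0,-76],[0,0.218,-0.529,0,0,0,-76],[0,0.218,-0.529,0,0,0,-76],[0,0.218,-0.529,0,0,0,-76],[0,0.218,-0.529,0,0,0,-76]]' 25
python3 - <<'E'
from rig import *
import cv2
p,d=capture("wrist");cv2.imwrite("pics/w1.png",p)
E
```

```text
t: 1.6
ee_pos: [0.4703, 0.0435, 0.2479]
orientation: [0.765, 0.644, -0.0, -0.001]
wrist_force: [-0.6, -1.2, -0.3]
width: 0.0854
grip_force: 0.0
```

View pics/w1.png

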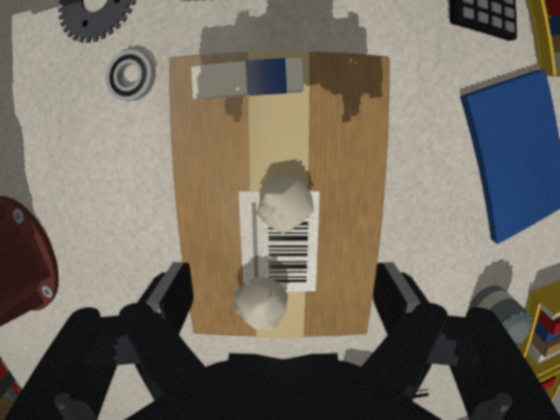

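The wrist view shows ball 2 at (286,202), on the fingers' midline, and ball 1 at (262,303). Next I descend and close.

```bash
python3 -m creep '[[0,0,0,-0.04,0,0,0],[0,0,0,-0.08,0,0,0],[0,0,0,-0.11,0,0,0],[0,0,0,-0.125,0,0,0],[0,0,0,-0.125,0,0,0],[1,0,0,-0.125,0,0,0],[1,0,0,-0.125,0,0,0],[1,0,0,-0.125,0,0,0],[1,0,0,-0.125,0,0,0],[1,0,0,-0.125,0,0,0],[1,0,0,-0.125,0,0,0],[1,0,0,-0.125,0,0,0],[1,0,0,-0.125,0,0,0],[1,0,0,-0.08,0,0,0],[1,0,0,-0.03,0,0,0],[1,0,0,0.0,0,0,0]]' 25
```

```text
t: 3.25
ee_pos: [0.4726, 0.0423, 0.2526]
orientation: [0.765, 0.644, 0.002, 0.002]
wrist_force: [0.5, 0.0, 0.5]
width: 0.044
grip_force: 25.7
```

```bash
python3 -m creep '[[1,0.056,0.395,0,0,0,0],[1,0.056,0.395,0,0,0,0],[1,0.056,0.395,0,0,0,0],[1,0.056,0.395,0,0,0,0],[1,0.056,0.395,0,0,0,0],[1,0.056,0.395,0,0,0,0],[1,0.056,0.395,0,0,0,0],[1,0.056,0.395,0,0,0,0],[1,0.056,0.395,0,0,0,0],[1,0.056,0.395,0,0,0,0],[1,0.056,0.395,-0.05,0,0,0],[1,0.056,0.395,-0.1,0,0,0],[1,0.056,0.395,-0.145,0,0,0],[1,0.056,0.395,-0.145,0,0,0],[0.3,0.056,0.395,-0.145,0,0,0],[0.3,0.056,0.395,-0.145,0,0,0],[0.3,0.056,0.395,-0.145,0,0,0],[0,0.056,0.395,-0.145,0,0,0],[0,0.056,0.395,-0.145,0,0,0],[0,0.056,0.395,-0.1,0,0,0]]'
python3 -m creep '[[0,0,0,0.05,0,0,0],[0,0,0,0.1,0,0,0],[0,0,0,0.1,0,0,0]]'
python3 - <<'E'
from rig import *
import cv2,numpy as np
from h import *
p,d=capture("top");cv2.imwrite("pics/t2.png",p)
W=cloud(d,get_calibration("top"))
q=W[215:255,270:315].reshape(-1,3);q=q[(q[:,2]>.112)&(q[:,2]<.16)];print(rect(q),q.mean(0),len(q))
q=W[165:250,105:180].reshape(-1,3);q=q[(q[:,2]>.012)&(q[:,2]<.07)];print(len(q),q.mean(0))
E
```

```text
t: 5.25
ee_pos: [0.5222, 0.4343, 0.1409]
orientation: [0.765, 0.644, -0.008, -0.001]
wrist_force: [-1.3, -0.4, -0.6]
width: 0.0855
grip_force: 0.0
t: 5.55
ee_pos: [0.5315, 0.4408, 0.2606]
orientation: [0.765, 0.644, 0.01, 0.001]
wrist_force: [1.7, 0.5, 0.7]
width: 0.0855
grip_force: 0.0
((434.4833068847656, -44.86846923828125), (46.3554573059082, 48.57030487060547), 59.32442855834961) [ 0.4334216  -0.04473751  0.13838982] 226
963 [0.54283898 0.40764758 0.03847914]
```

```bash
python3 -m creep '[[0,-0.093,-0.483,0,0,0,0],[0,-0.093,-0.483,0,0,0,0],[0,-0.093,-0.483,0,0,0,0],[0,-0.093,-0.483,0,0,0,0],[0,-0.093,-0.483,0,0,0,0],[0,-0.093,-0.483,0,0,0,0],[0,-0.093,-0.483,0,0,0,0],[0,-0.093,-0.483,0,0,0,0],[0,-0.093,-0.483,0,0,0,0],[0,-0.093,-0.483,0,0,0,0],[0,-0.093,-0.483,0,0,0,0],[0,-0.093,-0.483,0,0,0,0],[0,-0.093,-0.483,-0.04,0,0,0],[0,-0.093,-0.483,-0.08,0,0,0],[0,-0.093,-0.483,-0.11,0,0,0],[0,-0.093,-0.483,-0.124,0,0,0],[0,-0.093,-0.483,-0.124,0,0,0]]'
python3 -m creep '[[1,0,0,0,0,0,0],[1,0,0,0,0,0,0],[1,0,0,0,0,0,0],[1,0,0,0,0,0,0],[1,0,0,0,0,0,0],[1,0,0,0,0,0,0],[1,0,0,0,0,0,0],[1,0,0,0,0,0,0],[1,0,0,0.05,0,0,0],[1,0,0,0.1,0,0,0],[1,0,0,0.124,0,0,0]]' 25
```

```text
t: 7.3
ee_pos: [0.4313, -0.0431, 0.121]
orientation: [0.765, 0.645, -0.002, -0.003]
wrist_force: [-0.6, 0.4, 0.2]
width: 0.0857
grip_force: 0.0
t: 8.4
ee_pos: [0.4362, -0.0463, 0.2534]
orientation: [0.765, 0.643, 0.002, 0.003]
wrist_force: [-0.3, 0.4, 0.5]
width: 0.0473
grip_force: 26.3
```

```bash
python3 -m creep '[[1,0.084,0.423,0,0,0,0],[1,0.084,0.423,0,0,0,0],[1,0.084,0.423,0,0,0,0],[1,0.084,0.423,0,0,0,0],[1,0.084,0.423,0,0,0,0],[1,0.084,0.423,0,0,0,0],[1,0.084,0.423,0,0,0,0],[1,0.084,0.423,0,0,0,0],[1,0.084,0.423,0,0,0,0],[1,0.084,0.423,0,0,0,0],[1,0.084,0.423,-0.05,0,0,0],[1,0.084,0.423,-0.1,0,0,0],[1,0.084,0.423,-0.135,0,0,0],[1,0.084,0.423,-0.135,0,0,0],[0.3,0.084,0.423,-0.135,0,0,0],[0.3,0.084,0.423,-0.135,0,0,0],[0.3,0.084,0.423,-0.135,0,0,0],[0,0.084,0.423,-0.135,0,0,0],[0,0.084,0.423,-0.135,0,0,0],[0,0.084,0.423,-0.09,0,0,0]]'
python3 -m creep '[[0,0,0,0.05,0,0,0],[0,0,0,0.09,0,0,0],[0,0,0,0.09,0,0,0]]'
```

```text
t: 10.4
ee_pos: [0.5131, 0.3746, 0.1514]
orientation: [0.765, 0.644, -0.008, -0.001]
wrist_force: [-0.2, -0.4, -1.3]
width: 0.0857
grip_force: 0.0
t: 10.7
ee_pos: [0.5221, 0.38, 0.2583]
orientation: [0.765, 0.644, 0.008, 0.001]
wrist_force: [0.8, -0.1, 0.7]
width: 0.0852
grip_force: 0.0
```

```bash
python3 -m creep '[[0,0.037,-0.739,0.05,0,0,-92],[0,0.037,-0.739,0.05,0,0,-92],[0,0.037,-0.739,0.05,0,0,-92],[0,0.037,-0.739,0.05,0,0,-92],[0,0.037,-0.739,0.05,0,0,-92],[0,0.037,-0.739,0.05,0,0,-92],[0,0.037,-0.739,0.05,0,0,-92],[0,0.037,-0.739,0.05,0,0,-92],[0,0.037,-0.739,0.05,0,0,-92],[0,0.037,-0.739,0.05,0,0,-92],[0,0.037,-0.739,0.05,0,0,-92],[0,0.037,-0.739,0.05,0,0,-92],[0,0.037,-0.739,0.05,0,0,-92],[0,0.037,-0.739,0.05,0,0,-92],[0,0.037,-0.739,0.05,0,0,-92],[0,0.037,-0.739,0.05,0,0,-92],[0,0.037,-0.739,0.05,0,0,-92],[0,0.037,-0.739,0.05,0,0,-92],[0,0.037,-0.739,0.05,0,0,-92]]'
python3 - <<'E'
from rig import *
import cv2,numpy as np
from h import *
c=get_calibration("wrist");p,d=capture("wrist");cv2.imwrite("pics/w3.png",p);np.save("pics/w3.npy",d);np.savez("pics/w3cal.npz",**{k:np.array(c[k]) for k in("mtx","R","t")})
print(c,sense()["joint_positions"])
T,d=capture("top")
W=cloud(d,get_calibration("top"))
q=W[165:250,105:180].reshape(-1,3);q=q[(q[:,2]>.015)&(q[:,2]<.07)];print("bin",len(q))
print("left on label",np.sum((W[215:250,250:310,2]>.112)))
q=W[110:165,360:405].reshape(-1,3);q=q[q[:,2]>.12];print("bottle",rect(q))
a=cv2.resize(T[160:255,100:185],None,fx=5,fy=5);cv2.imwrite("pics/w3.png",np.hstack([cv2.copyMakeBorder(p,0,55,0,0,0),a])[:, :] if 0 else p)
cv2.imwrite("pics/bin.png",a)
E
```

```text
t: 12.6
ee_pos: [0.5552, -0.3598, 0.2981]
orientation: [0.995, -0.103, -0.0, -0.0]
wrist_force: [-0.1, 0.3, 0.2]
width: 0.0855
grip_force: 0.0
{'mtx': array([[325.1922621 ,   0.        , 282.7662319 ],
       [  0.        , 325.1922621 , 207.61185346],
       [  0.        ,   0.        ,   1.        ]]), 'R': array([[-2.05006257e-01, -9.78760602e-01, -3.45297901e-04],
       [-9.35974792e-01,  1.95941364e-01,  2.92503281e-01],
       [-2.86223030e-01,  6.02881929e-02, -9.56264457e-01]]), 't': array([-0.23843815,  0.53855002,  0.60733765])} [-6.81156399e-01  2.59935175e-01  1.46790025e+00  1.83453907e-04
  1.41415657e+00  1.09507261e+00]
bin 1189
left on label 0
bottle ((735.0844116210938, -312.3833923339844), (84.18746185302734, 77.35488891601562), 60.0471076965332)
```

View pics/w3.png

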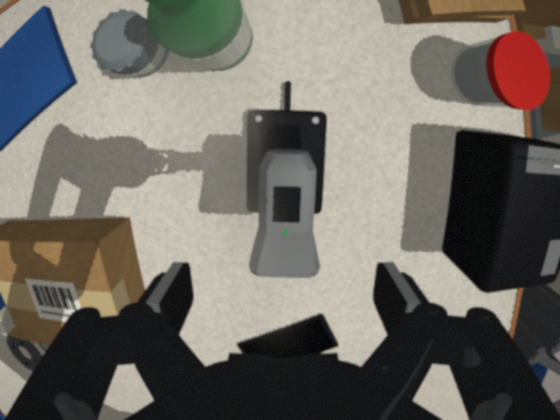

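View pics/bin.png

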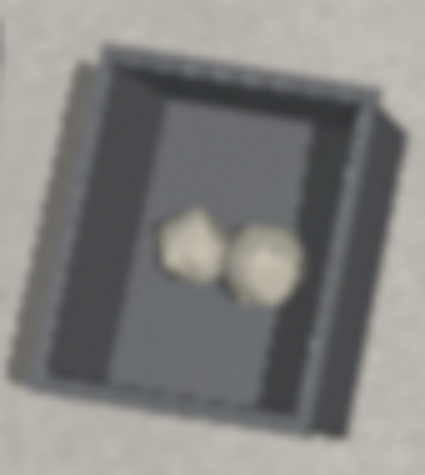

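The wrist view shows the scanner's nose edge from (251,274) to (318,275) and its back end at (268–311,152), and the fingers straddle it. In the bin crop both balls lie inside.

```bash
python3 - <<'E'
from h import *
c=np.load("pics/w3cal.npz");K,R,t=c["mtx"],c["R"],c["t"]
def px(u,v,z):
    x=(u-K[0,2])/K[0,0];y=(v-K[1,2])/K[1,1];r=np.hypot(x,y)
    d=R.T@np.array([x/r*np.sin(r),y/r*np.sin(r),np.cos(r)]);C=-R.T@t
    return C+d*(z-C[2])/d[2]
for a in((251,274),(318,275),(268,152),(311,152),(284,190)):print(a,(px(*a,.174)*1000).round(1))
# depth cloud of the head top
d=np.load("pics/w3.npy");v,u=np.mgrid[:420,:560];x=(u-K[0,2])/K[0,0];y=(v-K[1,2])/K[1,1];r=np.hypot(x,y)+1e-9
s=np.tan(r)/r;P=np.stack([x*s*d,y*s*d,d],-1);W=(P-t)@R
q=W[140:285,245:325].reshape(-1,3);q=q[(q[:,2]>.16)&(q[:,2]<.19)]
print(len(q),np.median(q[:,2]),rect(q),cv2.boxPoints(rect(q)))
for yaw in(-10,-12,-14):
    e=np.array([np.cos(np.radians(yaw)),np.sin(np.radians(yaw))]);n=np.array([-e[1],e[0]])
    s_=q[:,:2]@e;w=q[:,:2]@n;o=[]
    lo=s_.min()
    for k in range(0,105,13):
        m=(s_>lo+k/1000)&(s_<lo+k/1000+.013)
        o.append((round((w[m].min()+w[m].max())*500,1),round((w[m].max()-w[m].min())*1000)))
    print(yaw,lo.round(4),s_.max().round(4),o)
E
```

```text
(251, 274) [ 501.  -320.3  174. ]
(318, 275) [ 488.  -377.3  174. ]
(268, 152) [ 600.5 -357.9  174. ]
(311, 152) [ 593.8 -390.3  174. ]
(284, 190) [ 568.5 -363.7  174. ]
7206 0.17279024531606962 ((542.690185546875, -359.9989013671875), (62.987178802490234, 108.17362976074219), 76.43174743652344) [[ 482.72437 -377.92456]
 [ 587.879   -403.3025 ]
 [ 602.656   -342.07324]
 [ 497.50134 -316.6953 ]]
-10 0.5419 0.6515 [(np.float64(-257.3), 63), (np.float64(-257.0), 61), (np.float64(-258.1), 55), (np.float64(-258.7), 49), (np.float64(-260.0), 46), (np.float64(-260.8), 46), (np.float64(-262.0), 46), (np.float64(-262.4), 45), (np.float64(-262.3), 38)]
-12 0.5512 0.66 [(np.float64(-238.0), 63), (np.float64(-237.9), 60), (np.float64(-238.0), 55), (np.float64(-238.6), 48), (np.float64(-238.9), 46), (np.float64(-239.3), 46), (np.float64(-240.1), 46), (np.float64(-240.0), 45), (np.float64(-240.0), 37)]
-14 0.5596 0.6678 [(np.float64(-218.4), 63), (np.float64(-218.9), 61), (np.float64(-218.0), 55), (np.float64(-217.8), 48), (np.float64(-217.6), 46), (np.float64(-217.5), 46), (np.float64(-217.8), 46), (np.float64(-217.3), 45), (np.float64(-217.4), 37)]
```

```bash
python3 -m creep '[[0,0.001,-0.002,-0.04,0,0,-1.3],[0,0.001,-0.002,-0.08,0,0,-1.3],[0,0.001,-0.002,-0.11,0,0,-1.3],[0,0.001,-0.002,-0.14,0,0,-1.3],[0,0.001,-0.002,-0.15,0,0,-1.3],[0,0.001,-0.002,-0.15,0,0,-1.3],[0,0.001,-0.002,-0.15,0,0,-1.3]]' 60
python3 -m creep '[[0.3,0,0,0,0,0,0],[0.4,0,0,0,0,0,0],[0.5,0,0,0,0,0,0],[1,0,0,0,0,0,0],[1,0,0,0,0,0,0],[1,0,0,0,0,0,0],[1,0,0,0,0,0,0],[1,0,0,0,0,0,0],[1,0,0,0,0,0,0],[1,0,0,0.005,0,0,0],[1,0,0,0.01,0,0,0],[1,0,0,0.015,0,0,0]]' 60
```

```text
t: 13.4
ee_pos: [0.557, -0.3638, 0.15]
orientation: [0.993, -0.114, 0.001, 0.001]
wrist_force: [-0.2, 0.0, 0.5]
width: 0.0855
grip_force: 0.0
t: 14.6
ee_pos: [0.5557, -0.3631, 0.1626]
orientation: [0.993, -0.115, -0.0, -0.0]
wrist_force: [1.1, -0.5, -3.2]
width: 0.0454
grip_force: 61.6
```

```bash
python3 -m creep '[[1,0,0,0.01,0,0,0],[1,0,0,0.02,0,0,0],[1,0,0,0.03,0,0,0],[1,0,0,0.04,0,0,0],[1,0,0,0.05,0,0,0],[1,0,0,0.07,0,0,0],[1,0,0,0.09,0,0,0],[1,0,0,0.12,0,0,0],[1,0,0,0.15,0,0,0],[1,0,0,0.167,0,0,0],[1,0,0,0.167,0,0,0],[1,0,0,0.167,0,0,0],[1,0,0,0.167,0,0,0]]'
python3 - <<'E'
from rig import *
import cv2,numpy as np
p,d=capture("wrist");cv2.imwrite("pics/w4.png",p)
s=sense();print(s["ee_pos"],s["orientation"],s["joint_positions"],s["wrist_force"],s["moment"])
E
```

```text
t: 15.9
ee_pos: [0.5551, -0.3628, 0.3275]
orientation: [0.993, -0.115, -0.002, -0.001]
wrist_force: [0.1, 0.7, -1.4]
width: 0.0454
grip_force: 61.8
[ 0.55506098 -0.36277646  0.32734258] [ 0.9933855  -0.11480141 -0.00205105 -0.00129293] [-6.84634453e-01  2.50519148e-01  1.42593440e+00 -3.47247189e-05
  1.46998810e+00  1.11627630e+00] [-1.30391013  0.46093342 -1.95732658] [ 0.00837788 -0.06052133  0.00288595]
```

View pics/w4.png

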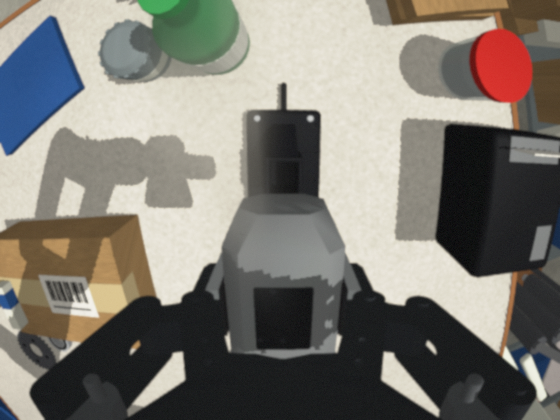

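The scanner is held clear of the cradle: its head sits between the pads around (285,280), and the empty pocket shows at (283,175). I'll move it over at height and tilt it 52°.

```bash
python3 -m creep '[[1,0,0.02,0,0,0,0],[1,0,0.05,0,0,0,0],[1,0,0.08,0,0,0,0],[1,0,0.11,0,0,0,0],[1,0.005,0.14,0,-1,-4.2,0],[1,0.005,0.17,0,-2,-8.4,0],[1,0.01,0.2,0,-3,-12.6,0],[1,0.01,0.23,0,-4,-16.8,0],[1,0.015,0.26,0,-5,-21,0],[1,0.015,0.285,0,-6,-25.3,0],[1,0.019,0.31,0,-7,-29.5,0],[1,0.019,0.325,0,-8,-33.7,0],[1,0.019,0.336,0,-9,-37.9,0],[1,0.019,0.336,0,-10,-42.1,0],[1,0.019,0.336,0,-11,-46.3,0],[1,0.019,0.336,0,-12,-50.6,0],[1,0.019,0.336,0,-12,-50.6,0],[1,0.019,0.336,0,-12,-50.6,0]]'
python3 - <<'E'
from rig import *
import cv2,numpy as np
from scipy.spatial.transform import Rotation as Ro
from h import *
s=sense();M=Ro.from_quat(s["orientation"]).as_matrix();print(s["ee_pos"],s["joint_positions"],M.round(3).tolist())
for n in("top","side"):
    p,d=capture(n);cv2.imwrite(f"pics/{n}5.png",p);np.save(f"pics/{n}5.npy",d)
E
python3 - <<'E'
import cv2,numpy as np
a=cv2.imread("pics/side5.png")[110:290,180:420];b=cv2.imread("pics/top5.png")[160:280,200:360]
cv2.imwrite("pics/v5.png",np.vstack([cv2.resize(a,(560,420)),cv2.resize(b,(560,420))])[:840]) 
cv2.imwrite("pics/v5.png",np.hstack([cv2.resize(a,(400,300)),cv2.resize(b,(400,300))]))
E
```

```text
t: 17.75
ee_pos: [0.5739, -0.0269, 0.3285]
orientation: [0.894, -0.103, 0.433, 0.051]
wrist_force: [0.5, 0.0, -1.6]
width: 0.045
grip_force: 62.0
[ 0.57390217 -0.02686166  0.3285364 ] [-0.1276105  -0.39029241  2.23168585 -0.20875002  0.40737512  1.82522042] [[0.603, -0.229, 0.764], [-0.14, -0.974, -0.181], [0.785, 0.002, -0.619]]
```

View pics/v5.png

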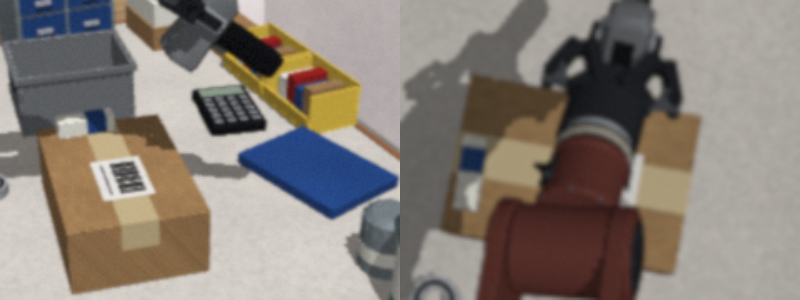

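Left half is the side view: the label is clear, with corners near (92,165), (140,156), (154,194) and (106,203), and the scanner is tipped above it. Now I refine the label's middle and check the scanner's axis in hand.

```bash
python3 - <<'E'
from h import *
c=np.load("pics/sidecal.npz");img=cv2.imread("pics/side5.png");K,R,t=c["mtx"],c["R"],c["t"]
W=cloud(np.load("pics/side5.npy"),c)
def px(u,v,z):
    d=R.T@np.linalg.inv(K)@np.array([u,v,1.]);C=-R.T@t;return C+d*(z-C[2])/d[2]
hsv=cv2.cvtColor(img,cv2.COLOR_BGR2HSV);m=((hsv[...,1]<45)&(hsv[...,2]>140)).astype(np.uint8);k=np.zeros_like(m);k[198:240,228:280]=1;m*=k
m=cv2.morphologyEx(m,cv2.MORPH_CLOSE,np.ones((9,9)))
n,l,s,ce=cv2.connectedComponentsWithStats(m);i=1+s[1:,4].argmax();ys,xs=np.where(l==i)
P=np.array([px(a,b,.1) for a,b in zip(xs,ys)]);print("label",rect(P))
# scanner points: predicted vs seen
T=np.array([.5739,-.0269,.3285]);M=np.array([[0.603,-0.229,0.764],[-0.14,-0.974,-0.181],[0.785,0.002,-0.619]])
S=np.stack([M[:,0],-M[:,1],-M[:,2]],1) # scanner axes guess
print(S.round(2).tolist())
q=W.reshape(-1,3);q=q[(np.abs(q-T)<.25).all(1)]
L=(q-T)@np.stack([M[:,0],M[:,1],M[:,2]],1)*1000  # tool coords
h=L[(L[:,2]>40)&(L[:,2]<130)&(abs(L[:,1])<25)&(abs(L[:,0])<60)]
for z in range(40,130,15):
    g=h[(h[:,2]>z)&(h[:,2]<z+15)]
    if len(g)>5:print("handle z",z,len(g),"x",np.percentile(g[:,0],[3,97]).round(1),"y",np.percentile(g[:,1],[3,97]).round(1))
h=L[(L[:,2]>-35)&(L[:,2]<30)&(abs(L[:,1])<40)]
print("ext x head",np.percentile(h[:,0],[0.5,2,98,99.5]).round(1))
for x in range(-75,60,15):
    g=h[(h[:,0]>x)&(h[:,0]<x+15)]
    if len(g)>5:print("head x",x,len(g),"z",np.percentile(g[:,2],[3,97]).round(1),"y",np.percentile(g[:,1],[3,97]).round(1))
E
```

```text
label ((459.38507080078125, 1.7323226928710938), (103.7727279663086, 70.88429260253906), 80.28748321533203)
[[0.6, 0.23, -0.76], [-0.14, 0.97, 0.18], [0.78, -0.0, 0.62]]
handle z 40 126 x [-26.1  12.7] y [ 0.9 18.5]
handle z 55 112 x [-21.3  13.1] y [-4.4 17.8]
handle z 70 105 x [-21.1  12.2] y [ 4.  18.8]
handle z 85 103 x [-20.5  12.7] y [ 1.7 17.6]
handle z 100 103 x [-21.7  12.4] y [ 4.2 18.9]
handle z 115 46 x [-20.1  11.9] y [ 7.5 16.5]
ext x head [-321.1 -310.    38.9   40.7]
head x -75 86 z [-22.4  17.6] y [-18.1  35.1]
head x -60 205 z [-23.3  19.8] y [-16.  35.]
head x -45 206 z [-23.9  21.5] y [-14.   31.6]
head x -30 179 z [-24.   25.9] y [-4.7 27. ]
head x -15 130 z [-24.5  28.2] y [ 0.9 39.3]
head x 0 184 z [-29.1  27.8] y [-24.3  38.8]
head x 15 205 z [-25.   21.2] y [-12.1  27.3]
head x 30 150 z [-21.3  15.8] y [-12.1  24.9]
```

```bash
python3 -m creep '[[1,0,0.001,-0.015,0,0,0],[1,0,0.001,-0.03,0,0,0],[1,0,0.001,-0.045,0,0,0],[1,0,0.001,-0.06,0,0,0],[1,0,0.001,-0.072,0,0,0],[1,0,0.001,-0.082,0,0,0],[1,0,0.001,-0.082,0,0,0],[1,0,0.001,-0.082,0,0,0],[1,0,0.001,-0.082,0,0,0],[1,0,0.001,-0.082,0,0,0],[1,0,0.001,-0.082,0,0,0],[1,0,0.001,-0.082,0,0,0]]'
python3 - <<'E'
from rig import *
import cv2,numpy as np
from scipy.spatial.transform import Rotation as Ro
s=sense();M=Ro.from_quat(s["orientation"]).as_matrix();T=s["ee_pos"]
b=-M[:,0];w=T+.069*b-.002*M[:,2];k=(.1-w[2])/b[2];print(T,s["joint_positions"].round(3),abs(s["dq"]).max(),"window",w,"hit",w+k*b,"dist",k,"tilt",np.degrees(np.arcsin(-b[2])))
p,d=capture("side");cv2.imwrite("pics/side6.png",cv2.resize(p[100:310,180:460],(800,600)))
E
```

```text
t: 19.05
ee_pos: [0.5752, -0.0265, 0.2488]
orientation: [0.893, -0.103, 0.436, 0.052]
wrist_force: [-0.5, 0.8, -1.8]
width: 0.045
grip_force: 62.0
[ 0.57517124 -0.02648521  0.24882157] [-0.126 -0.27   2.31  -0.41   0.214  2.035] 0.002393905477988968 window [ 0.53230148 -0.01651232  0.19564521] hit [4.59635052e-01 3.80292462e-04 1.00000000e-01] dist 0.1213003551930493 tilt 52.04545885209032
```

View pics/side6.png

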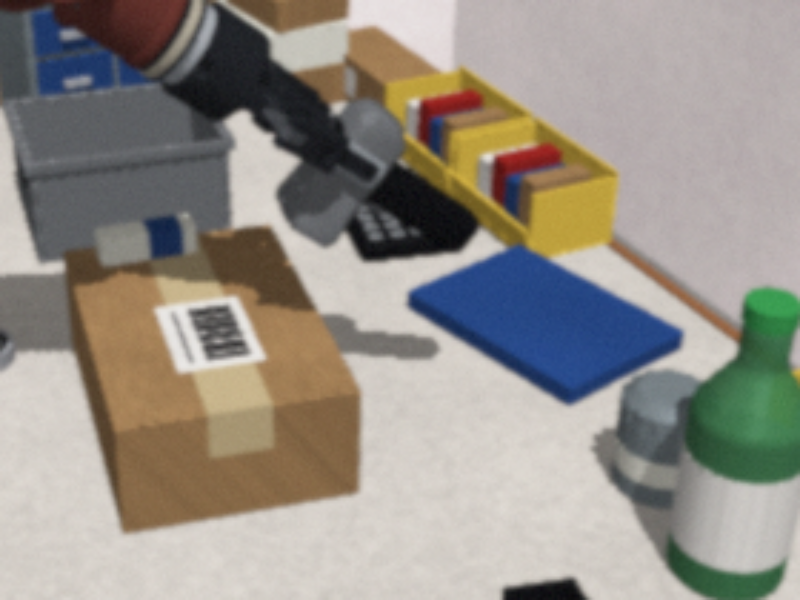

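The side view shows the scanner, with its head near (340,170), tipped down towards the clear label at (210,335) and free of everything. The computed beam hits the label's middle from 121 mm at a 52° tilt, and the arm is still.

```bash
python3 -c "
from rig import *
print(hand_in())"
```

```text
the job is handed in; nothing more can be done
None
```

The job is handed in: both paper balls are in the bin, and the arm is holding the scanner still in the air, tipped 52° nose-down, its window about 12 cm from the label and its beam computed to land on the label's middle.

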